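# Park the wax pan and put its lid on

### The arm

A 6-joint arm with a two-finger parallel gripper is mounted at the origin on a cart in front of the work surface, level with it; the furniture and walls round the work are solid. World frame = base frame: x ahead of the robot, y to its left, z up, the work surface at z = 0. Lengths are in m, angles in degrees, forces in N, time in s.
With the tool pointing down it reaches from about 0.325 to 0.875 m from the base axis. Payload 4.4 kg.
Tool frame: the origin (TCP) lies on the centre line of the jaws, within the pads' length; the fingertips stand 19 mm ahead of it and the grasp point (between the pads) is the TCP; z points along the fingers, y is the line along which they close (so a half turn about z gives the same grasp; the last joint's range is limited). The gripper opens to 85 mm and grips with 20 to 120 N. Pads are 22 mm wide; open, the fingers measure 114 mm over their backs; the gripper's body (76 mm by 85 mm) begins 54 mm behind the grasp point. The pads swing forward as they close: fully open they stand 13 mm farther back than shut.
Start: joints at [54.918, 11.837, 88.321, -0, 79.842, -8.623], TCP at [0.256, 0.515, 0.25] pointing down, gripper open.
Joint ranges: [-156.59, 156.59], [-49.26, 127.26], [12.9, 141.05], [-63.56, 243.56], [4.71, 150.69], [-161.64, 161.64]. Speed limits (degrees/s): [159.86, 159.86, 180, 180, 180, 180].

### API

Orientations are given as [roll, pitch, yaw] about the fixed x, y, z axes, in that order (R = Rz(yaw) Ry(pitch) Rx(roll)).
In Python, from workcell import get_state, eyes, manip gives the robot as it stands.
- The arm moves only by the tool carry_out, never from a script. Its argument "increments" is a list that holds one entry, the list of rows, each a list of 7 numbers: the finger opening in m, from 0 to 0.0854, then the shift along the tool's x, y, z in m, then the turn, a rotation vector about the tool's x, y, z in degrees. In form: [[[grip, dx, dy, dz, wx, wy, wz], ...]]. A call has exactly 10 rows; each row shifts and turns the commanded pose from where the row before left it, along the tool's axes as they then stand; what a row does not reach is not made up. A row lasts 1/8 s, in which the tool goes at most 62.5 mm and 10.7 degrees, less where a joint would pass 70% of its speed; a pose out of reach is approached as far as the arm can. A call with a gripper value outside its range is refused whole. The fingers move at their own pace and stop on an object; "newtons" is the grip in N (left out, the last holds). Time passes only in rows, so rows that do not move let the fingers close, or fill a call up. It gives the time, the measured TCP pose, the force, the opening and the grip force at its end, in the units of the state.
- get_state(): the state, without advancing time (a new reading comes with each control period).
- eyes.get_image(name): name is "scene" or "top"; returns (picture, depth): 480x640x3 uint8, red, green, blue; 480x640 float32, m along the optical axis (not along the pixel's ray), 0 where there is no reading.
- eyes.calibration(name): a dict with "camera_matrix" (3x3 intrinsics, pixels), "world_to_cam" (4x4, takes a point from world to camera coordinates). Camera axes: x right, y up, looking along -z (the intrinsics and any distortion apply to the point x, -y, -z); pixel columns grow to the right and rows downward; lengths in m; the calibration is good to about 2 mm. A picture is of the moment at which its call begins. calibration takes no time and is no camera call.
- manip.job_done(): hands the job in; it is judged then, once.
The state is a dict: "t": time; "joints": joint angles; "qd": joint speeds; "joint_efforts": joint torques, N m; "position": TCP position; "tool_rot": TCP orientation; "wrist_force": force on the tool from outside, world axes, zero at the start; "ft_torque": the same for the moment, N m; "width": finger opening in m; "finger_force": force on a finger pad.
Only numpy, scipy, OpenCV 4.12 (cv2) and the standard library are available. Lean on these libraries where they do the work, as an engineer would, in place of code of your own. Each camera call takes 0.05 s, during which the arm holds its last target. There are 200 camera calls.

### The job

The big ring of the hotplate is needed for warming plates, so park the wax pan for the night: slide it across the glass from the big ring until it stands wholly inside the small ring, keeping it flat on the glass all the way, because the full pan is too heavy for its tacked-on handle to be lifted by. Then take the lid from its sloping rest and lay it on the pan, without letting it drop, so that its collar sits down in the mouth and its flange lies flat on the rim. Leave the mug, the ink tin, the tape and the graver where they are.

Things in the scene. Friction and masses are not known exactly. Their poses are not given: they have to be found in the camera images.
- hotplate: Low two-zone tabletop hotplate, fixed: 240 (x) x 350 (y) x 45 mm high, flat black glass top at 45 mm over the table, aluminium case, two small dead knobs on its front face (-x), 17 mm proud. Origin: centre of the underside, on the table. It may stand turned by up to 10 degrees.
- big_ring: The big printed marking on the glass: two close concentric pale circles, the outer 166 mm across, with a small centre cross. Only paint, flush. Origin: its centre on the glass. It lies 86 mm left or right of the hotplate's middle (the side varies); the pan starts on it.
- small_ring: The small printed marking on the glass: one pale circle 138 mm across with a small centre cross, 172 mm from the big one, on the other half of the glass. Only paint, flush. Origin: its centre on the glass. The pan must end inside it.
- wax_pan: Loose steel pan, 0.4 to 0.75 kg, full of set wax to about 30 mm below the rim. Foot 105, outside 120, mouth 114 mm across; rim 62 mm above the foot. Origin: centre of the underside; z up. Flat straight handle (16 mm wide, 8 thick) on its -x side, rising outwards by 15 degrees from 45 mm up at the wall to 77 mm up at its end, 179 mm from the axis. At first the handle points roughly to the robot.
- pan_grip (a point): Point in the middle of the pan's handle, 125 mm from the pan's axis and 63 mm above the underside of the pan; the handle runs along the pan's x axis and is 16 mm wide along the pan's y.
- pan_lid: Loose steel lid, 0.16 kg. Origin: centre of the collar's underside; z: its axis, out of the top. Collar 108 mm across, 9 deep (3 mm play all round in the pan's mouth); flange 127 across, 9 to 14 mm above the origin; round black knob 28 across, straight from 26 to 43 mm up. Seated, its origin is 53 mm above the pan's. At the start it lies on the rest, axis leaning 35 degrees to the rest's -x side.
- lid_knob (a point): Middle of the lid's knob, on the lid's axis 36 mm above the lid's origin.
- lid_rest: Fixed wooden lid rest, 150 x 150 mm: a board that slopes at 35 degrees, low at its -x side (towards the robot), high at +x (about 115 mm), with a 15 mm high toe strip at the low end against which the lid's edge leans. Origin: centre of its foot on the table.
- tea_mug: Bystander: mug, 81 mm across, 101 mm tall, loose. Origin: centre of its underside.
- ink_tin: Bystander: round ink tin, 66 mm across, 42 mm tall, loose, right of the hotplate. Origin: centre of its underside.
- masking_tape: Bystander: roll of masking tape lying flat, 100 mm across, 25 mm high, loose, near the table's front edge, right of the hotplate. Origin: centre of its underside.
- graver: Bystander: small graver with wooden handle and a cork on its point, 114 mm long, 27 mm thick, loose, lying behind the hotplate. Origin: centre of its underside.
There are look-alikes about, which are no part of the job. What is shaped like the pan_lid but green is not meant.

How it is judged:
By the outcome, as a careful person would: the job done as asked, in the order asked, and still so for the second after the job is handed in, with the robot touching nothing.
It also fails if it takes over 58 s, if anything falls off the work surface, if the arm or the gripper's body presses on something with over 40 N, if the wrist force passes 120 N, or if a joint passes its speed limit or range.

## Working session

There is one attempt and no reset: what is moved stays moved. The work goes in short steps, Python scripts to look and compute and a tool call to move; the robot and the scene stay as the last step left them, time stands still between calls to the robot, and variables do not carry over. Pictures are saved under pics/ and viewed, at most 10 in all, crops included, and the job is handed in when it is done.

Besides the shell and the picture viewer there is one more tool, called by a JSON object that holds its "op" and its "data", one argument or row to a line. carry_out: Moves the arm, as the interface text tells. Its arguments: {"type":"object","properties":{"increments":{"type":"array"},"newtons":{"type":"number"}},"required":["increments"]}

```bash
mkdir -p pics; cat > h.py <<'E'
import numpy as np, cv2
from workcell import get_state, eyes, manip
from scipy.spatial.transform import Rotation as R
def cal(n):
    c=eyes.calibration(n); return np.array(c["camera_matrix"]),np.array(c["world_to_cam"]),c
def grab(n,f):
    p,d=eyes.get_image(n); np.savez('pics/'+f+'.npz',p=p,d=d); cv2.imwrite('pics/'+f+'.png',p[:,:,::-1]); return p,d
def cloud(n,d):
    K,T,_=cal(n); v,u=np.indices(d.shape)
    x=(u-K[0,2])/K[0,0]*d; y=(v-K[1,2])/K[1,1]*d
    P=np.stack([x,-y,-d],-1); return (P-T[:3,3])@T[:3,:3]
def ray(n,uv,z):
    K,T,_=cal(n); u,v=uv
    r=np.array([(u-K[0,2])/K[0,0],-(v-K[1,2])/K[1,1],-1])@T[:3,:3]
    o=-T[:3,:3].T@T[:3,3]; return o+r*(z-o[2])/r[2]
E
python3 - <<'E'
from h import *
print(get_state())
for n in("scene","top"):
    grab(n,n+'0'); print(eyes.calibration(n))
E
```

```text
{'t': 0.0, 'joints': array([ 5.49176114e+01,  1.18854684e+01,  8.84070743e+01,  1.30954376e-03,
        7.98422128e+01, -8.62299937e+00]), 'qd': array([ 0.09034816, -0.10910767,  0.02923278,  0.06218028,  0.10074246,
       -0.11393928]), 'joint_efforts': array([-1.99401152e-04, -3.83029640e+01, -2.91594082e+01, -3.50433074e-04,
        1.04754415e-02, -4.66961083e-06]), 'position': array([0.2557763 , 0.51415965, 0.24909481]), 'tool_rot': array([-1.79866961e+02, -2.14780861e-02,  1.53540353e+02]), 'wrist_force': array([ 0.40296956, -0.01208211, -0.35277212]), 'ft_torque': array([ 0.0255207 ,  0.0383624 , -0.07993594]), 'finger_force': 0.0, 'width': 0.08559112376427404}
{'camera_matrix': array([[609.19562033,   0.        , 322.75818741],
       [  0.        , 609.19562033, 243.67092353],
       [  0.        ,   0.        ,   1.        ]]), 'world_to_cam': array([[ 0.71616286, -0.69793136,  0.00160511, -0.40432267],
       [ 0.31295939,  0.32318852,  0.89308768, -0.28851891],
       [-0.62383265, -0.63909389,  0.44987979, -1.26344583],
       [ 0.        ,  0.        ,  0.        ,  1.        ]])}
{'camera_matrix': array([[454.131794  ,   0.        , 325.21942579],
       [  0.        , 454.131794  , 234.46971238],
       [  0.        ,   0.        ,   1.        ]]), 'world_to_cam': array([[-0.01272544, -0.99990605,  0.0050941 ,  0.02126542],
       [ 0.99697325, -0.01229702,  0.07676671, -0.60917536],
       [-0.07669686,  0.00605557,  0.99703607, -1.30124927],
       [ 0.        ,  0.        ,  0.        ,  1.        ]])}
```

View pics/scene0.png

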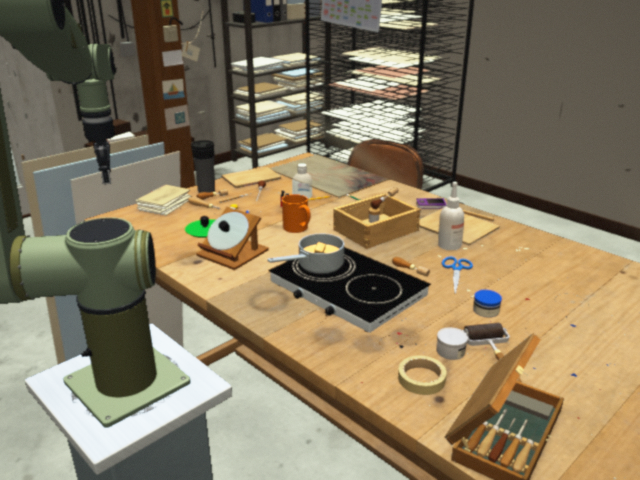

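View pics/top0.png

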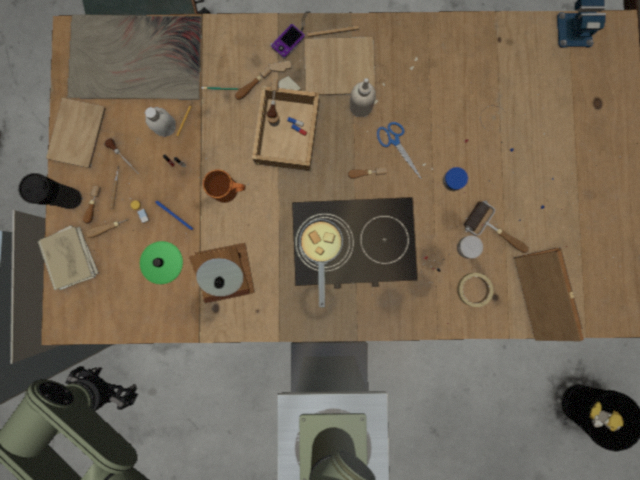

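The top view shows the pan at (320,243) with its handle running down to (322,305). The small ring is at (385,241), the rest with the grey lid at (220,278) with its knob at (219,284), and the green decoy at (161,263). Next I measure these.

```bash
cat > m.py <<'E'
from h import *
def circ(xy,it=6):
    xy=np.asarray(xy)
    for _ in range(it):
        A=np.c_[2*xy,np.ones(len(xy))]; s=np.linalg.lstsq(A,(xy**2).sum(1),rcond=None)[0]
        r=np.sqrt(s[2]+s[0]**2+s[1]**2); e=np.abs(np.hypot(*(xy-s[:2]).T)-r)
        xy=xy[e<max(.004,2*np.median(e))] if it>1 else xy
    return s[0],s[1],r,len(xy)
def lid_pts(n,d,p,c,rad=.09):
    P=cloud(n,d); return P
E
python3 - <<'E'
from m import *
for n in("top","scene"):
    z=np.load(f'pics/{n}0.npz'); p,d=z['p'].astype(int),z['d']; P=cloud(n,d)
    ok=d>0; print(n,ok.mean())
    mx=p.max(2); sat=mx-p.min(2)
    # guesses
    pan=ray('top',(320,243),.107); ring=ray('top',(385,241),.045); lid=ray('top',(220,278),.07); print('g',pan,ring,lid)
    near=lambda c,r:ok&(np.hypot(P[...,0]-c[0],P[...,1]-c[1])<r)
    g=near(ring,.06)&(P[...,2]<.06); print('glass z',np.median(P[g][:,2]))
    K,T,_=cal(n)
    v,u=np.indices(d.shape)
    # ring via rays on z=.045
    r=np.stack([(u-K[0,2])/K[0,0],-(v-K[1,2])/K[1,1],-np.ones(u.shape)],-1)@T[:3,:3]; o=-T[:3,:3].T@T[:3,3]
    G=o+r*((.045-o[2])/r[...,2])[...,None]
    rr=np.hypot(G[...,0]-ring[0],G[...,1]-ring[1])
    m=(rr<.085)&(rr>.05)&(mx>90)&(sat<40)&(P[...,2]<.06); print('ring',m.sum(),circ(G[m][:,:2]))
    m=(rr<.02)&(mx>90); print('cross',m.sum(),G[m].mean(0) if m.any() else '')
    q=near(pan,.075)&(P[...,2]>.098)&(P[...,2]<.125); print('rim z',np.percentile(P[q][:,2],[5,50,95]),q.sum(), circ(P[q][:,:2]))
    # handle
    h=near(pan,.19)&~near(pan,.07)&(P[...,2]>.08)&(P[...,2]<.14)&(P[...,0]<pan[0]-.05)
    H=P[h]; print('handle',h.sum()); 
    for a in np.arange(pan[0]-.19,pan[0]-.06,.02):
        s=H[(H[:,0]>a)&(H[:,0]<a+.02)]
        if len(s): print('  ',np.round(s.mean(0),4),len(s), np.round(np.ptp(s[:,1]),4))
    L=near(lid,.085)&(P[...,2]>.02)&(sat<30); Q=P[L]
    br=mx[L]
    D=Q[br>90]; 
    for _ in range(8):
        c=D.mean(0); w=np.linalg.svd(D-c,full_matrices=False)[2][2]; w*=np.sign(w[2]); D=D[np.abs((D-c)@w)<.005]
    print('lid plane',c,w,len(D),np.degrees(np.arccos(w[2])))
    B=Q[(br<60)&((Q-c)@w>.01)]; hk=(B-c)@w
    print('knob',len(B),B.mean(0) if len(B) else'',np.percentile(hk,[10,50,90]) if len(B) else '')
    # project plane in-plane circle
    e1=np.cross([0,1,0],w);e1/=np.linalg.norm(e1);e2=np.cross(w,e1)
    ed=np.c_[(D-c)@e1,(D-c)@e2]; (cx,cy),rad=cv2.minEnclosingCircle(ed.astype(np.float32)); print('lid centre',c+cx*e1+cy*e2,rad)
    im=p.astype(np.uint8)
cr=lambda n,a,b,c,e:cv2.resize(np.load(f'pics/{n}0.npz')['p'][b:e,a:c,::-1],(400,400),interpolation=cv2.INTER_CUBIC)
cv2.imwrite('pics/crop.png',np.hstack([cr('top',180,230,260,310),cr('scene',190,190,280,280)]))
E
```

```text
top 0.9958268229166667
g [0.57979839 0.02867348 0.107     ] [ 0.58683386 -0.15742462  0.045     ] [0.48763194 0.30899811 0.07      ]
glass z 0.04531090085969986
ring 211 (np.float64(0.5919780317323342), np.float64(-0.15490633939672652), np.float64(0.06772456898116613), 211)
cross 5 [ 0.59261652 -0.15468545  0.045     ]
rim z [0.09902799 0.10554467 0.1100176 ] 201 (np.float64(0.5858910382980539), np.float64(0.026055965233940048), np.float64(0.05861710432926677), 159)
handle 231
   [0.4079 0.0266 0.1206] 4 0.008
   [0.4198 0.0264 0.1227] 47 0.0136
   [0.4395 0.0262 0.1172] 42 0.0136
   [0.4593 0.026  0.1122] 48 0.0137
   [0.4793 0.0258 0.107 ] 42 0.0138
   [0.4995 0.0256 0.1014] 48 0.0139
lid plane [0.49202102 0.30701261 0.08356624] [-0.56525264 -0.10435967  0.81828999] 1228 35.08602011204587
knob 82 [0.47652529 0.30323855 0.10939046] [0.02188155 0.03137013 0.03606932]
lid centre [0.48875235 0.30724321 0.08133774] 0.0639827772974968
scene 0.7612565104166666
g [0.57979839 0.02867348 0.107     ] [ 0.58683386 -0.15742462  0.045     ] [0.48763194 0.30899811 0.07      ]
glass z 0.04793681480577203
ring 67 (np.float64(0.5954382769890797), np.float64(-0.1491395589060431), np.float64(0.06769624675332), 67)
cross 1 [ 0.59419761 -0.14895149  0.045     ]
rim z [0.09874223 0.10514042 0.11085244] 431 (np.float64(0.5843927895745182), np.float64(0.028924870656502066), np.float64(0.05887135809402637), 344)
handle 156
   [0.4078 0.0272 0.1257] 13 0.0155
   [0.4195 0.0252 0.1238] 29 0.0203
   [0.439  0.0249 0.1191] 31 0.0227
   [0.4602 0.0248 0.1133] 29 0.0162
   [0.4808 0.0243 0.1077] 28 0.0143
   [0.5007 0.0253 0.1023] 26 0.0196
lid plane [0.48624519 0.30416963 0.08268834] [-0.56558393 -0.09714598  0.81894901] 890 35.02027648182467
knob 66 [0.47046925 0.29950578 0.10519602] [0.01733076 0.02982439 0.03548496]
lid centre [0.48862206 0.30942579 0.08495336] 0.06515450775623322
```

View pics/crop.png

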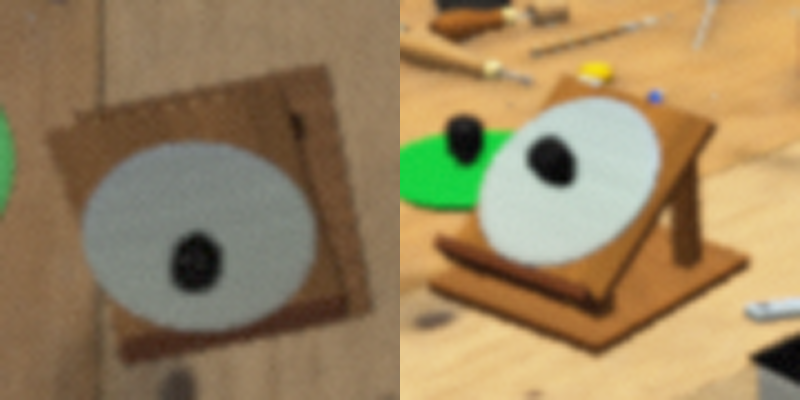

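The pan is at about (0.585, 0.027), and its handle runs along -x at y≈0.0255, with its middle at z≈0.108 where x=0.46. The ring is at about (0.593, -0.152). The lid's axis is (-0.565, -0.10, 0.818) and its flange-top centre is (0.4887, 0.308, 0.083). I start by moving to above the handle.

{"op": "carry_out", "data": {
  "increments": [
    [[0.085,0,0,0,0,0,-8.8],[0.085,0,0,0,0,0,-8.8],[0.085,0,0,0,0,0,-8.8],[0.085,-0.0185,-0.0444,0,0,0,0],[0.085,-0.0185,-0.0444,0,0,0,0],[0.085,-0.0185,-0.0444,0,0,0,0],[0.085,-0.0185,-0.0444,0,0,0,0],[0.085,-0.0185,-0.0444,0,0,0,0],[0.085,-0.0185,-0.0444,0,0,0,0],[0.085,-0.0185,-0.0444,0,0,0,0]]
  ],
  "newtons": 60
}}

```text
t: 1.35
position: [0.3855, 0.2023, 0.2499]
tool_rot: [-180.0, -0.0, 180.0]
wrist_force: [0.0, 0.6, 0.7]
width: 0.0852
finger_force: 0.0
```

{"op": "carry_out", "data": {
  "increments": [
    [[0.085,-0.0185,-0.0444,0,0,0,0],[0.085,-0.0185,-0.0444,0,0,0,0],[0.085,-0.0185,-0.0444,0,0,0,0],[0.085,-0.0185,-0.0444,0.02,0,0,0],[0.085,0,0,0.02,0,0,0],[0.085,0,0,0,0,0,0],[0.085,0,0,0,0,0,0],[0.085,0,0,0,0,0,0],[0.085,0,0,0,0,0,0],[0.085,0,0,0,0,0,0]]
  ]
}}

```text
t: 2.6
position: [0.4594, 0.0264, 0.2108]
tool_rot: [-180.0, 0.1, 180.0]
wrist_force: [-0.2, 0.0, -1.1]
width: 0.085
finger_force: 0.0
```

{"op": "carry_out", "data": {
  "increments": [
    [[0.085,0,-0.001,0.02,0,0,0],[0.085,0,0,0.02,0,0,0],[0.085,0,0,0.02,0,0,0],[0.085,0,0,0.02,0,0,0],[0.085,0,0,0.015,0,0,0],[0.085,0,0,0.008,0,0,0],[0.085,0,0,0,0,0,0],[0.085,0,0,0,0,0,0],[0.04,0,0,0,0,0,0],[0.04,0,0,0,0,0,0]]
  ]
}}

```text
t: 3.85
position: [0.4596, 0.0251, 0.1078]
tool_rot: [-180.0, 0.1, 179.9]
wrist_force: [-0.3, -0.5, 0.1]
width: 0.0511
finger_force: 0.0
```

{"op": "carry_out", "data": {
  "increments": [
    [[0.03,0,0,0,0,0,0],[0.025,0,0,0,0,0,0],[0.02,0,0,0,0,0,0],[0.01,0,0,0,0,0,0],[0.0,0,0,0,0,0,0],[0,0,0,0,0,0,0],[0,0,0,0,0,0,0],[0,0,0,0,0,0,0],[0,0,0,0,0,0,0],[0,0,0,0,0,0,0]]
  ],
  "newtons": 60
}}

```text
t: 5.1
position: [0.4591, 0.0253, 0.1073]
tool_rot: [180.0, -0.0, 179.9]
wrist_force: [-1.2, 3.2, 4.2]
width: 0.0147
finger_force: 58.7
```

{"op": "carry_out", "data": {
  "increments": [
    [[0,0,-0.004,0,0,0,0],[0,-0.0005,-0.01,0,0,0,0],[0,-0.0005,-0.01,0,0,0,0],[0,-0.0005,-0.01,0,0,0,0],[0,-0.0005,-0.01,0,0,0,0],[0,-0.0005,-0.01,0,0,0,0],[0,-0.0005,-0.01,0,0,0,0],[0,-0.0005,-0.01,0,0,0,0],[0,-0.0005,-0.01,0,0,0,0],[0,-0.0005,-0.006,0,0,0,0]]
  ]
}}

```text
t: 6.35
position: [0.4635, -0.0655, 0.1073]
tool_rot: [180.0, -0.0, 179.9]
wrist_force: [-0.5, 4.2, 2.3]
width: 0.0148
finger_force: 58.8
```

{"op": "carry_out", "data": {
  "increments": [
    [[0,-0.0005,-0.01,0,0,0,0],[0,-0.0005,-0.01,0,0,0,0],[0,-0.0005,-0.01,0,0,0,0],[0,-0.0005,-0.01,0,0,0,0],[0,-0.0005,-0.01,0,0,0,0],[0,-0.0005,-0.01,0,0,0,0],[0,-0.0005,-0.01,0,0,0,0],[0,0,-0.01,0,0,0,0],[0,0,-0.008,0,0,0,0],[0,0,0,0,0,0,0]]
  ]
}}

```text
t: 7.6
position: [0.4672, -0.1542, 0.1074]
tool_rot: [-179.9, 0.0, 179.9]
wrist_force: [0.4, 0.2, 2.2]
width: 0.0144
finger_force: 58.6
```

```bash
python3 - <<'E'
from m import *
s=get_state(); print(s['position'],s['tool_rot'],s['wrist_force'])
for n in("top","scene"):
    p,d=grab(n,n+'1'); p=p.astype(int); P=cloud(n,d)
    q=(np.hypot(P[...,0]-.594,P[...,1]+.153)<.08)&(P[...,2]>.098)&(P[...,2]<.125)&(P[...,0]>.54); print(n,'rim',q.sum(),np.median(P[q][:,2]),circ(P[q][:,:2]))
a=np.load('pics/top1.npz')['p'][190:300,280:430,::-1]; b=np.load('pics/scene1.npz')['p'][230:340,260:440,::-1]
cv2.imwrite('pics/c1.png',np.hstack([cv2.resize(x,(400,400),interpolation=2) for x in(a,b)]))
E
```

```text
[ 0.46717813 -0.15420128  0.10742147] [-1.79902148e+02  2.45987243e-02  1.79876237e+02] [0.37243439 0.17605809 2.22568178]
top rim 164 0.10601672299124798 (np.float64(0.5944946108302167), np.float64(-0.15365063175161642), np.float64(0.05807561663151025), 164)
scene rim 353 0.10471151468755173 (np.float64(0.5935305931189565), np.float64(-0.15151956634732053), np.float64(0.05779115212631665), 316)
```

View pics/c1.png

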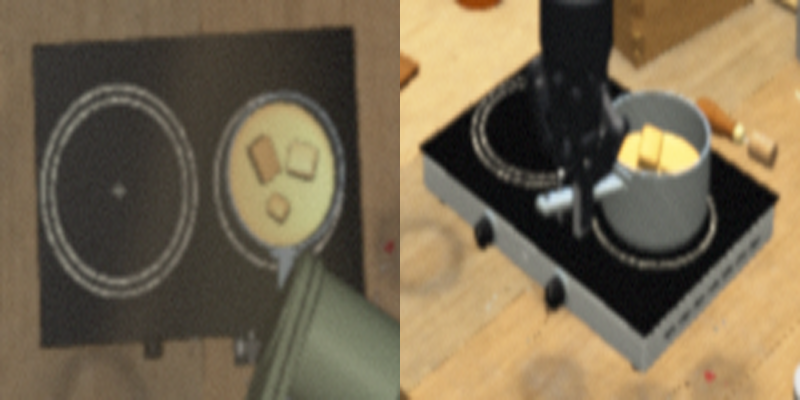

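The pan stands at about (0.594, -0.1526), concentric with the ring to within 2–3 mm. The glass ring shows all round it in both crops. Now I release it and go to the lid.

{"op": "carry_out", "data": {
  "increments": [
    [[0.03,0,0,0,0,0,0],[0.05,0,0,0,0,0,0],[0.05,0,0,0,0,0,0],[0.05,0,0,0,0,0,0],[0.06,0,0,-0.02,0,0,0],[0.085,0,0,-0.03,0,0,0],[0.085,0,0,-0.04,0,0,0],[0.085,0,0,-0.05,0,0,0],[0.085,0.005,0.045,0,0,0,0],[0.085,0.005,0.045,0,0,0,0]]
  ]
}}

```text
t: 8.95
position: [0.4575, -0.0623, 0.2484]
tool_rot: [-180.0, 0.1, 179.8]
wrist_force: [0.2, 0.0, -1.1]
width: 0.0846
finger_force: 0.0
```

{"op": "carry_out", "data": {
  "increments": [
    [[0.085,0.005,0.045,0,0,0,0],[0.085,0.005,0.045,0,0,0,0],[0.085,0.005,0.045,0,0,0,0],[0.085,0.005,0.045,0,0,0,0],[0.085,0.005,0.045,0,0,0,0],[0.085,0.005,0.045,0,0,0,0],[0.085,0.005,0.045,0,0,0,0],[0.085,0.005,0.045,0,0,0,0],[0.085,0,0,0,0,0,-5],[0.085,0,0,0,0,0,-5]]
  ]
}}

```text
t: 10.2
position: [0.417, 0.298, 0.247]
tool_rot: [-180.0, -0.0, -169.8]
wrist_force: [0.2, 0.6, 0.5]
width: 0.0849
finger_force: 0.0
```

{"op": "carry_out", "data": {
  "increments": [
    [[0.085,0,0,0,0,-7,0],[0.085,0,0,0,0,-7,0],[0.085,0,0,0,0,-7,0],[0.085,0,0,0,0,-7,0],[0.085,0,0,0,0,-7,0],[0.085,0,0,0,0,0,0],[0.085,0,0,0,0,0,0],[0.085,0,0,0,0,0,0],[0.085,0,0,0,0,0,0],[0.085,0,0,0,0,0,0]]
  ]
}}

```text
t: 11.45
position: [0.4179, 0.2972, 0.2475]
tool_rot: [180.0, 35.0, -170.1]
wrist_force: [0.5, -0.0, -0.5]
width: 0.085
finger_force: 0.0
```

```bash
cat > g.py <<'E'
from h import *
def go(target,zdir,yaw_y=None):
    s=get_state(); Rc=R.from_euler('xyz',s['tool_rot'],degrees=True).as_matrix()
    z=np.array(zdir,float); z/=np.linalg.norm(z)
    y=np.array([-z[1],z[0],0]) if np.hypot(z[0],z[1])>.05 else np.array([0,1.,0]); y/=np.linalg.norm(y)
    Rt=np.c_[np.cross(y,z),y,z]
    print('pos',s['position'],'rot',s['tool_rot'],'F',s['wrist_force'])
    print('turn',np.round(R.from_matrix(Rc.T@Rt).as_rotvec(degrees=True),2),'shift now-axes',np.round(Rc.T@(np.array(target)-s['position']),4),'in target axes',np.round(Rt.T@(np.array(target)-s['position']),4))
E
python3 - <<'E'
from g import *
go([.474,.3057,.1043],[.5655,.101,-.8185])
E
```

```text
pos [0.41791511 0.29719319 0.24745459] rot [ 179.99881903   34.99444081 -170.0868832 ] F [ 0.53423371 -0.01616351 -0.51909084]
turn [-0.12 -0.07 -0.17] shift now-axes [ 0.0356 -0.0013  0.1498] in target axes [ 0.0358 -0.0015  0.1498]
```

{"op": "carry_out", "data": {
  "increments": [
    [[0.085,0.018,-0.0013,0,0,0,0],[0.085,0.0176,0,0,0,0,0],[0.085,0,0,0.03,0,0,0],[0.085,0,0,0.03,0,0,0],[0.085,0,0,0.03,0,0,0],[0.085,0,0,0.025,0,0,0],[0.085,0,0,0.02,0,0,0],[0.085,0,0,0.01,0,0,0],[0.085,0,0,0.005,0,0,0],[0.085,0,0,0,0,0,0]]
  ]
}}

```text
t: 12.7
position: [0.4737, 0.3058, 0.1042]
tool_rot: [180.0, 35.0, -170.1]
wrist_force: [-0.5, -0.4, 0.0]
width: 0.0851
finger_force: 0.0
```

```bash
python3 - <<'E'
from g import *
go([.474,.3057,.1043],[.5655,.101,-.8185])
grab('top','top2');grab('scene','scene2')
a=np.load('pics/top2.npz')['p'][230:310,180:260,::-1]; b=np.load('pics/scene2.npz')['p'][190:280,190:280,::-1]
cv2.imwrite('pics/c2.png',np.hstack([cv2.resize(x,(400,400),interpolation=2) for x in(a,b)]))
E
```

```text
pos [0.47367915 0.30583448 0.10415388] rot [ 179.99906637   35.0102905  -170.05061079] F [-0.50487577 -0.44957792  0.01022292]
turn [-0.1  -0.05 -0.14] shift now-axes [-0.0003 -0.0002  0.    ] in target axes [-0.0003 -0.0002  0.    ]
```

View pics/c2.png

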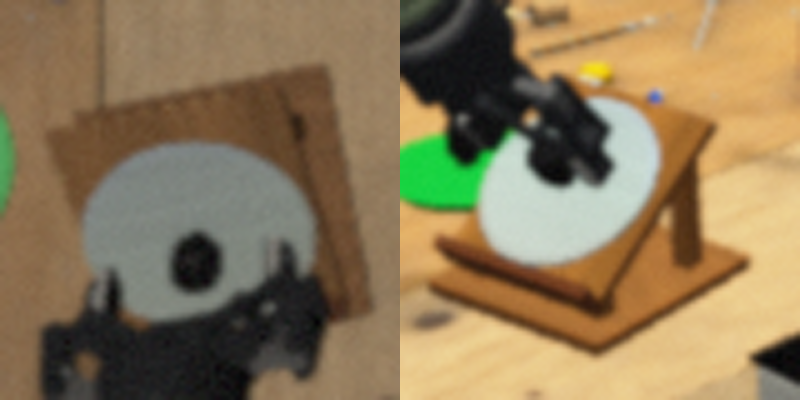

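The knob, at (197,262) in the left crop, sits midway between the open fingers. Now I close the gripper.

{"op": "carry_out", "data": {
  "increments": [
    [[0.06,0,0,0,0,0,0],[0.045,0,0,0,0,0,0],[0.035,0,0,0,0,0,0],[0.025,0,0,0,0,0,0],[0.015,0,0,0,0,0,0],[0.01,0,0,0,0,0,0],[0.01,0,0,0,0,0,0],[0.01,0,0,0,0,0,0],[0.01,0,0,0,0,0,0],[0.01,0,0,0,0,0,0]]
  ],
  "newtons": 70
}}

```text
t: 14.05
position: [0.4736, 0.3057, 0.1045]
tool_rot: [-180.0, 35.0, -170.1]
wrist_force: [-4.2, -1.0, 6.2]
width: 0.0251
finger_force: 68.2
```

{"op": "carry_out", "data": {
  "increments": [
    [[0.01,0,0,-0.005,0,0,0],[0.01,0,0,-0.01,0,0,0],[0.01,0,0,-0.02,0,0,0],[0.01,0,0,-0.03,0,0,0],[0.01,0,0,-0.03,0,0,0],[0.01,0,0,-0.03,0,0,0],[0.01,0,0,-0.03,0,0,0],[0.01,0,0,0,0,0,0],[0.01,0,0,0,0,0,0],[0.01,0,0,0,0,0,0]]
  ]
}}

```text
t: 15.3
position: [0.3858, 0.2898, 0.2293]
tool_rot: [-179.9, 34.8, -170.0]
wrist_force: [0.6, -0.8, -1.7]
width: 0.0255
finger_force: 69.1
```

```bash
python3 - <<'E'
from g import *
s=get_state();print(s['width'],s['finger_force'])
go([.474,.20,.28],[0,0,-1])
E
```

```text
0.025472800756588088 69.05031437985599
pos [0.38579524 0.28981881 0.22929381] rot [-179.9166799    34.8428799  -170.04179979] F [ 0.57360859 -0.83787382 -1.68167598]
turn [ 2.95 34.76  9.62] shift now-axes [-0.0875 -0.1037 -0.0007] in target axes [-0.0882 -0.0898 -0.0507]
```

{"op": "carry_out", "data": {
  "increments": [
    [[0.01,0,0,0,0,7,0],[0.01,0,0,0,0,7,0],[0.01,0,0,0,0,7,0],[0.01,0,0,0,0,7,0],[0.01,0,0,0,0,6.9,0],[0.01,0,0,0,0,0,5],[0.01,0,0,0,0,0,5],[0.01,-0.0208,-0.0443,0,0,0,0],[0.01,-0.0208,-0.0443,0,0,0,0],[0.01,-0.0208,-0.0443,0,0,0,0]]
  ]
}}

```text
t: 16.55
position: [0.4491, 0.1558, 0.2297]
tool_rot: [-180.0, 0.0, 179.9]
wrist_force: [0.8, -0.1, -1.8]
width: 0.0253
finger_force: 69.2
```

{"op": "carry_out", "data": {
  "increments": [
    [[0.01,-0.0208,-0.0443,0,0,0,0],[0.01,-0.0208,-0.0443,0,0,0,0],[0.01,-0.0208,-0.0443,0,0,0,0],[0.01,-0.0208,-0.0443,0,0,0,0],[0.01,-0.0208,-0.0443,0,0,0,0],[0.01,-0.0208,-0.0443,0,0,0,0],[0.01,-0.0208,-0.0443,0,0,0,0],[0.01,0,0,0,0,0,0],[0.01,0,0,0,0,0,0],[0.01,0,0,0,0,0,0]]
  ]
}}

```text
t: 17.8
position: [0.5932, -0.1517, 0.2304]
tool_rot: [179.9, 0.0, -180.0]
wrist_force: [-0.2, 0.1, -1.3]
width: 0.0253
finger_force: 69.4
```

```bash
python3 - <<'E'
from m import *
s=get_state(); print(s['position'],s['tool_rot'],s['wrist_force'],s['width'])
for n in("top","scene"):
    p,d=grab(n,n+'3'); p=p.astype(int); P=cloud(n,d); c=s['position']
    near=(np.hypot(P[...,0]-c[0],P[...,1]-c[1])<.085)
    q=near&(P[...,2]>.09)&(P[...,2]<.125); print(n,'rim',q.sum(),circ(P[q][:,:2]) if q.sum()>20 else '')
    q=near&(P[...,2]>.175)&(P[...,2]<.215)&(p.max(2)>90)
    D=P[q]
    for _ in range(6):
        m=D.mean(0); w=np.linalg.svd(D-m,full_matrices=False)[2][2]; w*=np.sign(w[2]); D=D[np.abs((D-m)@w)<.005]
    print('lid',q.sum(),m,w); (x,y),r=cv2.minEnclosingCircle(D[:,:2].astype(np.float32)); print(x,y,r)
a=np.load('pics/top3.npz')['p'][190:300,280:430,::-1]; b=np.load('pics/scene3.npz')['p'][180:330,280:440,::-1]
cv2.imwrite('pics/c3.png',np.hstack([cv2.resize(x,(400,400),interpolation=2) for x in(a,b)]))
E
```

```text
[ 0.59321353 -0.15169342  0.23041703] [ 1.79937546e+02  2.11594821e-02 -1.79995996e+02] [-0.19341055  0.06276927 -1.32906581] 0.02526993341831423
top rim 99 (np.float64(0.5960519298036285), np.float64(-0.17504645378412817), np.float64(0.078894263782763), 65)
lid 570 [ 0.57675497 -0.13993631  0.2018587 ] [-0.00130365 -0.00496944  0.9999868 ]
0.591835618019104 -0.15189389884471893 0.06293947249650955
scene rim 797 (np.float64(0.5922318607249226), np.float64(-0.15132277762275492), np.float64(0.05839309496555093), 608)
lid 892 [ 0.58038029 -0.15823473  0.20494187] [-0.00493473 -0.01226374  0.99991262]
0.5893842577934265 -0.1525030881166458 0.06566429138183594
```

View pics/c3.png

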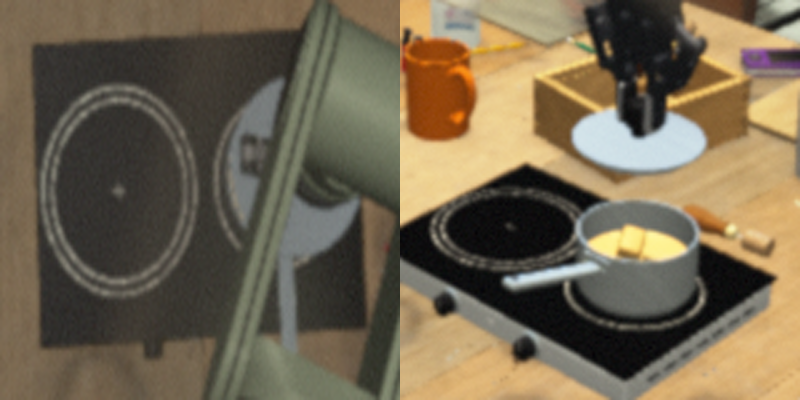

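The lid hangs level above the pan, with the knob at about (640,115) in the right crop. Next I measure its offset from the pan by fitting edges.

```bash
cat > e.py <<'E'
from m import *
from scipy.optimize import least_squares
def edge(n,mask,z,c,r,dark=None):
    """silhouette-edge pixels -> plane z -> circle of fixed radius r (robust)"""
    cs,_=cv2.findContours(mask.astype(np.uint8),cv2.RETR_EXTERNAL,cv2.CHAIN_APPROX_NONE); k=max(cs,key=len)[:,0]
    G=np.array([ray(n,q,z)[:2] for q in k]); 
    f=lambda s:np.hypot(*(G-s[:2]).T)-s[2]
    s=least_squares(f,[*c,r],loss='soft_l1',f_scale=.001); a=np.abs(s.fun)
    e=np.abs(f(s.x)); return np.round(s.x,4),len(G),np.round(np.median(e),4)
E
python3 - <<'E'
from e import *
for n in('scene','top'):
  z=np.load(f'pics/{n}3.npz');p,d=z['p'].astype(int),z['d'];P=cloud(n,d)
  near=(np.hypot(P[...,0]-.593,P[...,1]+.152)<.09)
  lid=near&(P[...,2]>.19)&(P[...,2]<.235)
  if n=='scene': lid=cv2.morphologyEx(lid.astype(np.uint8),cv2.MORPH_OPEN,np.ones((3,3)));
  print(n,'lid',edge(n,lid,.2025,(.593,-.152),.0635))
  for f in ('0','1','3'):
    z=np.load(f'pics/{n}{f}.npz');P=cloud(n,z['d'])
    c0=(.585,.027) if f=='0' else (.593,-.152)
    rr=np.hypot(P[...,0]-c0[0],P[...,1]-c0[1])
    q=(rr<.072)&(P[...,2]>.1)&(P[...,2]<.114)&(P[...,0]>c0[0]-.055)
    X=P[q]; s=least_squares(lambda s:np.hypot(X[:,0]-s[0],X[:,1]-s[1])-.0585,c0,loss='soft_l1',f_scale=.002)
    # wax centroid-like: yellow mask
    hsv=cv2.cvtColor(z['p'],cv2.COLOR_RGB2HSV); print(n,f,'rim',np.round(s.x,4),len(X))
E
```

```text
scene lid (array([ 0.5882, -0.1512,  0.064 ]), 119, np.float64(0.0026))
scene 0 rim [0.5852 0.0287] 305
scene 1 rim [ 0.593  -0.1511] 303
scene 3 rim [ 0.5931 -0.1511] 351
top lid (array([ 0.5922, -0.1533,  0.0592]), 99, np.float64(0.0039))
top 0 rim [0.5868 0.026 ] 158
top 1 rim [ 0.5945 -0.1537] 161
top 3 rim [ 0.595 -0.154] 37
```

{"op": "carry_out", "data": {
  "increments": [
    [[0.01,-0.002,0,0.01,0,0,0],[0.01,-0.002,0,0.02,0,0,0],[0.01,0,0,0.02,0,0,0],[0.01,0,0,0.015,0,0,0],[0.01,0,0,0.005,0,0,0],[0.01,0,0,0,0,0,0],[0.01,0,0,0,0,0,0],[0.01,0,0,0,0,0,0],[0.01,0,0,0,0,0,0],[0.01,0,0,0,0,0,0]]
  ]
}}

```text
t: 19.15
position: [0.5979, -0.1528, 0.1615]
tool_rot: [180.0, 0.1, 179.9]
wrist_force: [0.3, 0.0, -2.3]
width: 0.0253
finger_force: 69.4
```

```bash
python3 - <<'E'
from e import *
s=get_state(); print(s['position'],s['wrist_force'])
p,d=grab('scene','scene4'); grab('top','top4'); P=cloud('scene',d)
rr=np.hypot(P[...,0]-.593,P[...,1]+.152); br=p.max(2)>90
q=(rr<.08)&br&(P[...,2]>.125)&(P[...,2]<.145); D=P[q]; print('flange z',np.median(D[:,2]))
print('lid',edge('scene',q,s['position'][2]-.027,(.593,-.152),.0635))
# outer pan wall below rim, near side: cylinder r=.06
X=P[(rr<.08)&(P[...,2]>.07)&(P[...,2]<.1)&(P[...,0]>.545)]; o=least_squares(lambda s:np.hypot(X[:,0]-s[0],X[:,1]-s[1])-.06,(.593,-.152),loss='soft_l1',f_scale=.002); print('wall',o.x,len(X))
a=np.load('pics/top4.npz')['p'][190:300,280:430,::-1]; b=p[220:320,320:420,::-1]
cv2.imwrite('pics/c4.png',np.hstack([cv2.resize(x,(400,400),interpolation=2) for x in(a,b)]))
E
```

```text
[ 0.59794337 -0.15284021  0.16150596] [ 0.34621413  0.02474562 -2.33382298]
flange z 0.13568469042893141
lid (array([ 0.5929, -0.1528,  0.0617]), 122, np.float64(0.0017))
wall [ 0.58843576 -0.15042954] 584
```

View pics/c4.png

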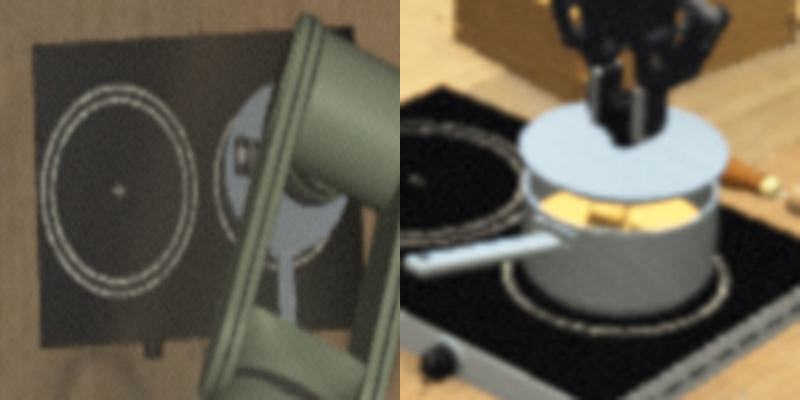

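Laterally, the lid's extents (518–729) and the pan's (522–719) agree once perspective is allowed for. Both views put the offset under 2 mm. I'll lower slowly and watch the force.

{"op": "carry_out", "data": {
  "increments": [
    [[0.01,0,0,0.004,0,0,0],[0.01,0,0,0.003,0,0,0],[0.01,0,0,0.003,0,0,0],[0.01,0,0,0.002,0,0,0],[0.01,0,0,0.002,0,0,0],[0.01,0,0,0.001,0,0,0],[0.01,0,0,0.001,0,0,0],[0.01,0,0,0.001,0,0,0],[0.01,0,0,0,0,0,0],[0.01,0,0,0,0,0,0]]
  ]
}}

```text
t: 20.5
position: [0.5978, -0.1528, 0.1442]
tool_rot: [180.0, 0.1, 179.9]
wrist_force: [-0.3, 0.1, -2.1]
width: 0.0253
finger_force: 69.4
```

{"op": "carry_out", "data": {
  "increments": [
    [[0.01,0,0,0.001,0,0,0],[0.01,0,0,0.001,0,0,0],[0.01,0,0,0.001,0,0,0],[0.01,0,0,0.001,0,0,0],[0.01,0,0,0,0,0,0],[0.01,0,0,0,0,0,0],[0.01,0,0,0,0,0,0],[0.01,0,0,0,0,0,0],[0.01,0,0,0,0,0,0],[0.01,0,0,0,0,0,0]]
  ]
}}

```text
t: 21.75
position: [0.5978, -0.1528, 0.1402]
tool_rot: [180.0, 0.1, 179.9]
wrist_force: [-0.8, -0.3, -1.6]
width: 0.0255
finger_force: 69.4
```

{"op": "carry_out", "data": {
  "increments": [
    [[0.01,0,0,0.0005,0,0,0],[0.01,0,0,0.0005,0,0,0],[0.01,0,0,0.0005,0,0,0],[0.01,0,0,0.0005,0,0,0],[0.01,0,0,0,0,0,0],[0.01,0,0,0,0,0,0],[0.01,0,0,0,0,0,0],[0.01,0,0,0,0,0,0],[0.01,0,0,0,0,0,0],[0.01,0,0,0,0,0,0]]
  ]
}}

```text
t: 23.0
position: [0.5979, -0.1527, 0.1393]
tool_rot: [180.0, 0.1, 180.0]
wrist_force: [-4.2, 2.6, 5.4]
width: 0.0253
finger_force: 70.1
```

```bash
python3 - <<'E'
from e import *
p,d=grab('scene','scene5'); P=cloud('scene',d)
rr=np.hypot(P[...,0]-.593,P[...,1]+.152)
D=P[(rr<.07)&(p.max(2)>90)&(P[...,2]>.106)&(P[...,2]<.125)]
for _ in range(6):
    m=D.mean(0); w=np.linalg.svd(D-m,full_matrices=False)[2][2]; w*=np.sign(w[2]); D=D[np.abs((D-m)@w)<.004]
print(m,w,len(D))
cv2.imwrite('pics/c5.png',cv2.resize(p[230:320,320:420,::-1],(660,594),interpolation=2))
E
```

```text
[ 0.58463976 -0.15884278  0.11356376] [-0.00614575 -0.00647704  0.99996014] 829
```

View pics/c5.png

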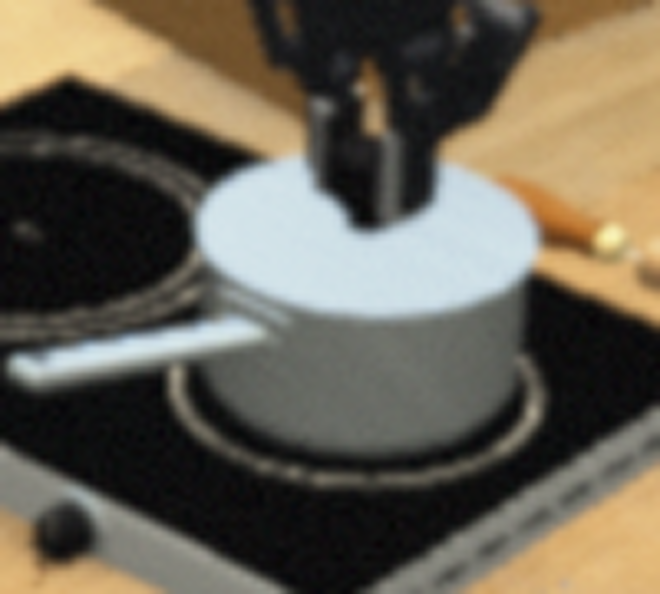

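The lid lies level on the rim, its flange top at 0.1136 by depth against about 0.112 expected. I ease off the side load and settle it before releasing.

{"op": "carry_out", "data": {
  "increments": [
    [[0.01,0.0005,0.0003,0,0,0,0],[0.01,0.0005,0.0003,0,0,0,0],[0.01,0,0,0.0005,0,0,0],[0.01,0,0,0,0,0,0],[0.01,0,0,0,0,0,0],[0.01,0,0,0,0,0,0],[0.01,0,0,0,0,0,0],[0.01,0,0,0,0,0,0],[0.01,0,0,0,0,0,0],[0.01,0,0,0,0,0,0]]
  ]
}}

```text
t: 24.3
position: [0.5978, -0.1526, 0.1392]
tool_rot: [-179.9, 0.2, 179.9]
wrist_force: [-3.3, 1.3, 6.8]
width: 0.0253
finger_force: 70.3
```

{"op": "carry_out", "data": {
  "increments": [
    [[0.03,0,0,0,0,0,0],[0.035,0,0,0,0,0,0],[0.045,0,0,0,0,0,0],[0.06,0,0,0,0,0,0],[0.06,0,0,0,0,0,0],[0.06,0,0,0,0,0,0],[0.06,0,0,-0.01,0,0,0],[0.06,0,0,-0.02,0,0,0],[0.06,0,0,-0.04,0,0,0],[0.06,0,0,-0.05,0,0,0]]
  ]
}}

```text
t: 25.55
position: [0.5963, -0.1521, 0.2595]
tool_rot: [180.0, 0.1, 179.9]
wrist_force: [0.2, -0.1, 0.2]
width: 0.0599
finger_force: 0.0
```

{"op": "carry_out", "data": {
  "increments": [
    [[0.06,0.01,0.04,-0.02,0,0,0],[0.06,0.02,0.05,0,0,0,0],[0.06,0.02,0.05,0,0,0,0],[0.06,0.02,0.05,0,0,0,0],[0.06,0.02,0.05,0,0,0,0],[0.06,0.02,0.05,0,0,0,0],[0.06,0.01,0.03,0,0,0,0],[0.06,0,0,0,0,0,0],[0.06,0,0,0,0,0,0],[0.06,0,0,0,0,0,0]]
  ]
}}

```text
t: 26.8
position: [0.4775, 0.1669, 0.2781]
tool_rot: [180.0, 0.1, 179.8]
wrist_force: [0.7, 0.0, -0.4]
width: 0.0598
finger_force: 0.0
```

```bash
python3 - <<'E'
from e import *
for n in('scene','top'):
    p,d=grab(n,n+'6'); P=cloud(n,d)
    rr=np.hypot(P[...,0]-.594,P[...,1]+.153)
    D=P[(rr<.07)&(p.max(2)>90)&(P[...,2]>.1)&(P[...,2]<.125)]
    for _ in range(6):
        m=D.mean(0); w=np.linalg.svd(D-m,full_matrices=False)[2][2]; w*=np.sign(w[2]); D=D[np.abs((D-m)@w)<.004]
    print(n,m,w,len(D)); q=(rr<.08)&(P[...,2]>.1)&(P[...,2]<.16)&(P[...,0]>.53)
    print(edge(n,q,.112,(.594,-.153),.0635))
a=np.load('pics/top6.npz')['p'][190:300,280:430,::-1]; b=np.load('pics/scene6.npz')['p'][230:320,320:420,::-1]
cv2.imwrite('pics/c6.png',np.hstack([cv2.resize(x,(400,400),interpolation=2) for x in(a,b)]))
E
```

```text
scene [ 0.58858494 -0.1572505   0.11332292] [-0.01243658 -0.00862016  0.99988551] 826
(array([ 0.5886, -0.1549,  0.068 ]), 131, np.float64(0.003))
top [ 0.59546763 -0.15276066  0.11077179] [-0.00602314  0.00283253  0.99997785] 1404
(array([ 0.5957, -0.1531,  0.0619]), 128, np.float64(0.0006))
```

View pics/c6.png

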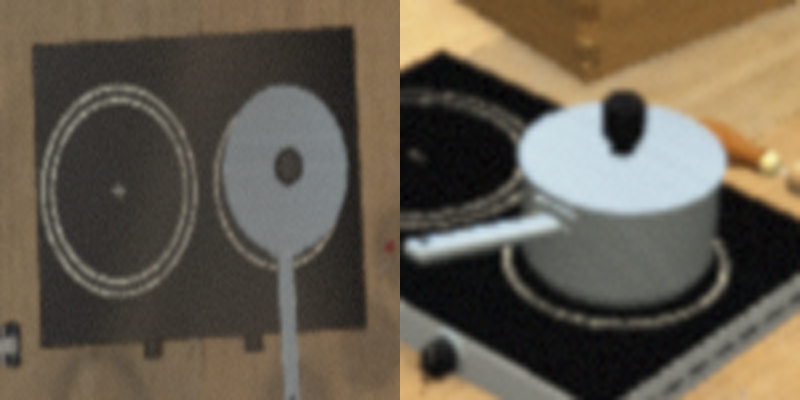

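The lid lies level with its flange top at about 0.112 m in both views. The pan stands inside the small ring, and the gripper is clear.

```bash
python3 -c "
from h import *
print(manip.job_done())"
```

```text
the job is handed in; nothing more can be done
None
```

The pan now stands inside the small ring, about 3 mm off centre, having slid there flat on the glass; the lid is seated level on its rim, the arm is clear and touched none of the bystanders, and the job was handed in at about 27 s (the verdict was not shown).

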